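# Load a colour-filled plaque into the UV curing cabinet

## Task

The brass plaque in the steel tray has just been colour-filled and goes into the amber UV curing cabinet: pull the cabinet's flap door open by its bar handle, lower it gently until it lies flat, stand the tray on the open flap with its black handle towards you, and let go of it. Then, from its handle end, slide it straight in without lifting it until the whole tray, handle included, is inside the doorway and on the white exposure plate, handle end at the doorway; leave the flap down for the next tray. Keep the tray level, never touch the wet plaque, and leave the ball vise, the hammer and the paint jar where they are.

Things in the scene. Friction and masses are not known exactly. Their poses are not given: they have to be found in the camera images.
- cabinet: Benchtop UV curing cabinet, fixed: grey base and rear housing, amber see-through sides and roof, 320 mm wide, 260 mm deep, 245 mm high. Origin: on the bench (z 0) under the middle of its front plane; +x points into the cabinet, away from its doorway; +y along its width; z up. Dial and switch stick 12 mm out of the base's front, below the flap
- sill (a point): Middle of the doorway's lower edge, in the front plane, level with the chamber floor, 75 mm above the bench; axes as the cabinet's. Chamber: 310 mm wide, rear wall 218 mm in, doorway clear to 158 mm above its floor (lintel above). A white exposure plate (pale through the amber), 110 mm wide (55 mm each side of the middle), is inlaid flush in the floor from the doorway 210 mm inwards
- flap (a joint): Angle of the amber, aluminium-framed flap door about its lower edge: 0 shut (upright), 1.571 fully open (its stop): level, reaching 165 mm out from the front plane to the robot's side, inner face up, 76 mm above the bench, 1 mm above the chamber floor. 300 mm wide, 165 high, 12 thick. No latch; a stiff hinge (0.9 N m) holds it where it is left. May start up to 0.12 ajar
- flap_hinge (a point): Middle of the flap's hinge line, in the front plane on the flap's inner face, 76 mm above the bench; the line runs along the cabinet's y. Its axes turn with the flap: z along the flap from hinge to free edge, -x out of its outer face
- flap_handle (a point): Middle of the flap's black bar handle: a round level bar, 12 mm thick, 180 mm long (along the cabinet's y), on two posts 80 mm either side of its middle. Its axis is 145 mm from the hinge along the flap and 57 mm out from the flap's inner face (45 mm from the outer face, so 39 mm is free behind the bar). Flap shut: 221 mm above the bench
- tray: Open stainless steel tray, 150 mm long (x), 60 mm wide (y), 20 mm high, walls and floor 3 mm thick, about 0.3 kg. Origin: centre of the underside of the pan; z up. A black handle sticks out of its -x end
- tray_handle (a point): Middle of the tray's black handle: a bar 30 mm long (along the tray's x), 22 mm wide (y), 9 mm thick, its middle 89 mm from the tray's origin towards -x and 19.5 mm above the tray's underside; air below it
- tray_tip (a point): Outer end of the tray's handle, 104 mm from the tray's origin towards -x
- plaque: Brass plaque with blue, red and green colour fill, 110 x 40 x 4 mm, lying loose in the tray; its face is wet and must not be touched. Origin: centre of its underside
- vise: Engraver's ball vise, bystander: dark steel ball base 108 mm across, steel jaws on top, 95 mm high, loose but heavy. Origin: centre of its underside
- hammer: Chasing hammer, bystander, lying along its x: 200 mm long, wooden handle to -x, steel head at +x, 30 mm high. Origin: under its middle
- jar: Small paint jar, bystander: 44 mm across, 55 mm high, black cap. Origin: centre of its underside
There are look-alikes about, which are no part of the job. What is meant by the tray is not red, and is the larger of those in its own colour.

How it is judged:
By the outcome, as a careful person would: the job done as asked, in the order asked, and still so for the second after the job is handed in, with the robot touching nothing.
It also fails if it takes over 72 s, if anything falls off the work surface, if the arm or the gripper's body presses on something with over 40 N, if the wrist force passes 120 N, or if a joint passes its speed limit or range.

## Robot

A 6-joint arm with a two-finger parallel gripper is mounted at the origin on the work surface. World frame = base frame: x ahead of the robot, y to its left, z up, the work surface at z = 0. Lengths are in m, angles in degrees, forces in N, time in s.
With the tool pointing down it reaches from about 0.3 to 0.775 m from the base axis. Payload 14.6 kg.
Tool frame: the origin (TCP) lies between the finger pads; the fingertips stand 17 mm ahead of it and the grasp point (between the pads) lies 2 mm behind it; z points along the fingers, y is the line along which they close (so a half turn about z gives the same grasp; the last joint's range is limited). The gripper opens to 85 mm and grips with 20 to 120 N. Pads are 22 mm wide; open, the fingers measure 114 mm over their backs; the gripper's body (76 mm by 85 mm) begins 54 mm behind the grasp point. The pads swing forward as they close: fully open they stand 13 mm farther back than shut.
Start: joints at [-79.274, 17.183, 87.147, -0, 75.671, -3.816], TCP at [0.138, -0.532, 0.248] pointing down, gripper open.
Joint ranges: [-173.82, 173.82], [-45.26, 126.66], [13.44, 144.39], [-59.66, 239.66], [0, 175.72], [-146.38, 146.38]. Speed limits (degrees/s): [127.2, 127.2, 147.25, 180, 180, 180].

## Interface

Orientations are given as [roll, pitch, yaw] about the fixed x, y, z axes, in that order (R = Rz(yaw) Ry(pitch) Rx(roll)).
In Python, from station import * gives the robot as it stands.
- The arm moves only by the shell command python3 -m crank 'ROWS' [FORCE]. ROWS is JSON, a list of rows, each a list of 7 numbers: the shift along the tool's x, y, z as a fraction of full scale, then the turn, a rotation vector about the tool's x, y, z as a fraction of full scale, then the closure, from -1 (fully open) to 1 (shut). In form: [[tx, ty, tz, rx, ry, rz, grip], ...]. A call has exactly 8 rows; each row is the pose to reach, as a shift and turn from the pose commanded when the call began, along the tool's axes at that moment; what a row does not reach only later rows make up. Full scale, the value 1, is 0.3 m for a shift and 2 rad for a turn. A row lasts 1/12 s, in which the tool goes at most 41.7 mm and 7.16 degrees, less where a joint would pass 70% of its speed; a pose out of reach is approached as far as the arm can. A call with a number of a shift or a turn outside -1 to 1 is refused whole. A call with a gripper value outside its range is refused whole. The fingers move at their own pace and stop on an object; FORCE is the grip in N (left out, the last holds). Time passes only in rows, so rows that repeat a pose let the fingers close, or fill a call up. It gives the time, the measured TCP pose, the force, the opening and the grip force at its end, in the units of the state.
- sense(): the state, without advancing time (a new reading comes with each control period).
- read_camera(name): name is "scene" or "side" or "wrist"; returns a dict with "image" (420x560x3 uint8, blue, green, red), "fx", "fy", "cx", "cy" (pixels), "world_from_camera" (4x4, takes a point from camera to world coordinates); the wrist camera has in their place "hand_eye" (4x4, takes a point from camera to tool coordinates, whose origin is the TCP and whose axes are the flange's). Camera axes: x right, y up, looking along -z (the intrinsics and any distortion apply to the point x, -y, -z); pixel columns grow to the right and rows downward; lengths in m; the calibration is good to about 2 mm. A picture is of the moment at which its call begins: read the wrist's pose just before it. There is no depth.
- sign_off(): hands the job in; it is judged then, once.
Trained networks look in a picture, given as the dict that the camera call returned (one of the last four; its "shot" number tells which), for a name from the list of things; names that differ only in an ending like _2 or _b are one class to them, and where a whole thing is asked for, a point or a joint stands for the part that bears it (a point fixed in the world has none). Each returns a list of dicts, best first, with "conf" (0 to 1); they miss things now and then, are a little off and sometimes report something else, mostly with a low value. They report only what shows in the picture. A call takes as long as a camera call. They do not tell look-alikes from the thing itself.
- recognise(name, picture): "position" ([x, y, z] in m, in world coordinates, good to about 4 mm: the middle of the surface that is visible of it).
- pinpoint(name, picture): "position" ([x, y, z] in m, in world coordinates, good to about 4 mm: a listed point, or the origin of a listed thing).
The state is a dict: "clock": time; "joint_pos": joint angles; "qvel": joint speeds; "tau": joint torques, N m; "ee_pos": TCP position; "ee_rot": TCP orientation; "contact_force": force on the tool from outside, world axes, zero at the start; "wrist_torque": the same for the moment, N m; "gripper_width": opening from 0.0 (shut) to 1.0 (fully open); "gripper_force": force on a finger pad.
Only numpy, scipy, OpenCV 4.12 (cv2) and the standard library are available. Lean on these libraries where they do the work, as an engineer would, in place of code of your own. Each camera call takes 0.05 s, during which the arm holds its last target. There are 200 camera calls.

## Working session

There is one attempt and no reset: what is moved stays moved. The work goes in short steps, Python scripts to look and compute and a shell command to move; the robot and the scene stay as the last step left them, time stands still between calls to the robot, and variables do not carry over. Pictures are saved under pics/ and viewed, at most 10 in all, crops included, and the job is handed in when it is done.

```bash
ls; mkdir -p pics
python3 - <<'E'
from station import *
import cv2,numpy as np
for c in ["scene","side"]:
    p=read_camera(c); cv2.imwrite(f"pics/{c}0.png",p["image"])
    print(c,p["fx"],p["fy"],p["cx"],p["cy"],np.round(p["world_from_camera"],3).tolist(),[k for k in p])
    for n in ["tray","tray_handle","tray_tip","plaque","cabinet","sill","flap_hinge","flap_handle","vise","hammer","jar"]:
        try: print(n,[(np.round(d["position"],3).tolist(),round(d["conf"],2)) for d in pinpoint(n,p)][:4])
        except Exception as e: print(n,e)
print(sense())
E
```

```text
pics
scene 536.1174619373944 536.1174619373944 266.3353029274133 208.58393230197456 [[-0.896, 0.422, -0.136, 0.317], [-0.443, -0.85, 0.285, 0.365], [0.005, 0.316, 0.949, 1.686], [0.0, 0.0, 0.0, 1.0]] ['image', 'fx', 'fy', 'cx', 'cy', 'world_from_camera', 'shot']
tray [([0.469, -0.209, 0.003], 0.89), ([0.517, -0.52, -0.003], 0.68), ([0.442, -0.357, 0.0], 0.64)]
tray_handle [([0.352, -0.348, 0.016], 0.82), ([0.597, -0.566, 0.019], 0.81), ([0.485, -0.146, 0.014], 0.7), ([0.338, -0.347, 0.02], 0.45)]
tray_tip [([0.61, -0.572, 0.021], 0.95), ([0.489, -0.133, 0.017], 0.94), ([0.337, -0.344, 0.022], 0.78)]
plaque [([0.427, -0.35, 0.006], 0.92), ([0.654, -0.002, 0.076], 0.52)]
cabinet [([0.652, -0.004, -0.001], 0.78)]
sill [([0.656, -0.004, 0.076], 0.68)]
flap_hinge [([0.656, -0.001, 0.075], 0.67)]
flap_handle [([0.582, -0.009, 0.22], 0.82)]
vise [([0.463, 0.357, -0.001], 0.79)]
hammer [([0.732, 0.32, -0.001], 0.84), ([0.439, -0.358, -0.002], 0.33)]
jar [([0.699, -0.312, -0.001], 0.67)]
side 419.517175212226 419.517175212226 276.38178301575704 212.73913162564068 [[0.998, 0.044, -0.051, 0.464
[... 813 characters left out ...]
01], 0.64)]
{'clock': 1.2, 'joint_pos': array([-7.92769326e+01,  1.71833329e+01,  8.71475339e+01, -4.09927056e-04,
        7.56702701e+01, -3.81737716e+00]), 'qvel': array([-0.04844407,  0.03998811,  0.01238156, -0.00417799,  0.12077831,
       -0.09181853]), 'tau': array([-1.94605767e-03, -5.43360579e+01, -3.61983562e+01, -1.02404626e-04,
        6.37591402e-04, -2.10768201e-05]), 'ee_pos': array([ 0.13806437, -0.53237608,  0.24827261]), 'ee_rot': array([-1.79998839e+02,  3.20598179e-04,  1.45405461e+01]), 'contact_force': array([ 0.1704827 ,  0.26544165, -0.64768532]), 'wrist_torque': array([ 0.03364547, -0.04822801,  0.06091508]), 'gripper_force': 0.0, 'gripper_width': 1.0025205666651844}
```

View scene.

View pics/scene0.png

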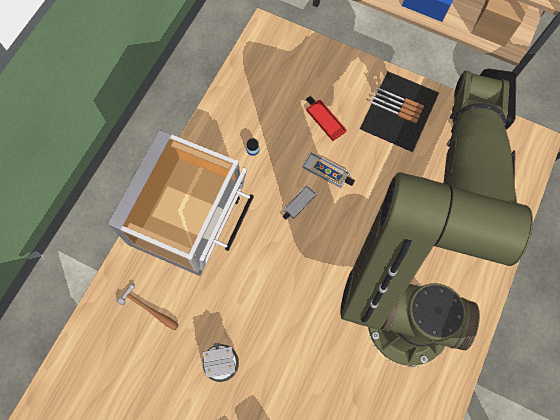

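View pics/side0.png

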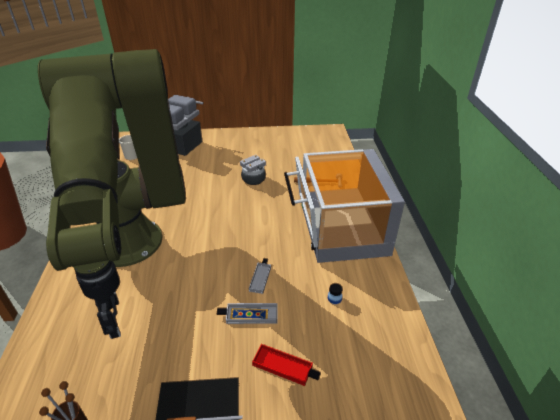

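Candidates for "tray" in the scene view are the red tray (325,118), the small plain steel tray (299,203), and the larger steel tray with the plaque (327,168), whose handle is at (350,181). I choose the last and will check it in a close crop. That crop also shows the flap bar, whose ends are near (251,196) and (228,248).

Run:
```python
import cv2,numpy as np
s=cv2.imread("pics/scene0.png"); d=cv2.imread("pics/side0.png")
def c(im,x,y,w=100,h=75): return cv2.resize(im[y:y+h,x:x+w],(400,300),interpolation=cv2.INTER_CUBIC)
cv2.imwrite("pics/crop1.png",np.vstack([np.hstack([c(s,270,140),c(s,180,185)]),np.hstack([c(d,205,260),c(d,260,155)])]))
```

```text
(no output)
```

View pics/crop1.png

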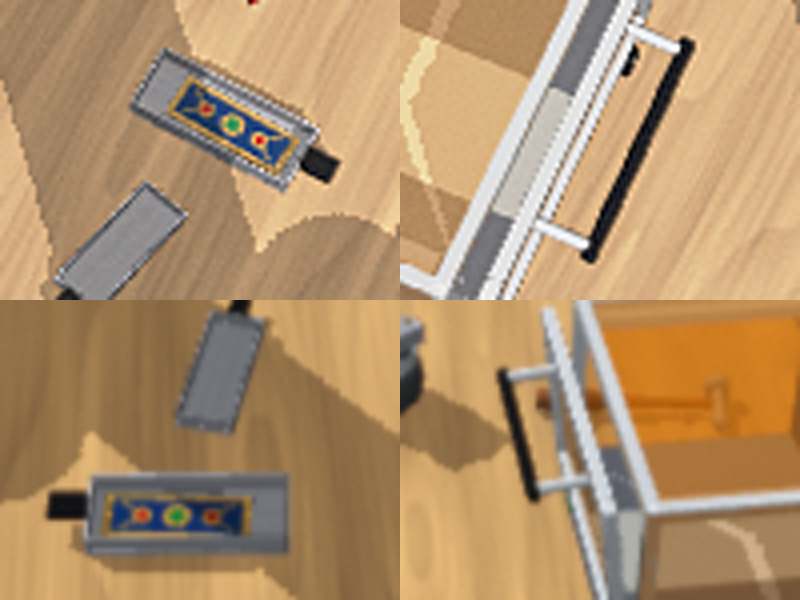

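The crop confirms it: the larger steel tray, with the plaque lying towards its black handle, tip at scene (354,183). Next I triangulate the bar ends and the tray.

```bash
cat > h.py <<'E'
from station import *
import numpy as np
def cam(p): return (p["fx"],p["fy"],p["cx"],p["cy"],np.array(p["world_from_camera"]))
def ray(p,u,v):
    fx,fy,cx,cy,T=cam(p); d=T[:3,:3]@np.array([(u-cx)/fx,-(v-cy)/fy,-1]); return T[:3,3],d
def atz(p,u,v,z):
    o,d=ray(p,u,v); return o+d*(z-o[2])/d[2]
def tri(a,b):
    A=[];B=[]
    for o,d in (a,b):
        d=d/np.linalg.norm(d);P=np.eye(3)-np.outer(d,d);A.append(P);B.append(P@o)
    x=np.linalg.solve(sum(A),sum(B)); return x, [np.linalg.norm(P@x-b) for P,b in zip(A,B)]
E
python3 - <<'E'
from h import *
np.set_printoptions(precision=4,suppress=True)
s=read_camera("scene");d=read_camera("side")
a=tri(ray(s,252,195.5),ray(d,285.75+7.75,204.25));b=tri(ray(s,227.5,249),ray(d,285.75,173.5))
print(a,b); v=b[0]-a[0]; print(np.linalg.norm(v),"yaw",np.degrees(np.arctan2(-v[0],v[1])), (a[0]+b[0])/2)
S=lambda x,y:(270+x/4,140+y/4); D=lambda x,y:(205+x/4,260+(y-300)/4)
for n,pp in dict(c1=S(165,50),c2=S(133,107),c3=S(317,127),c4=S(286,187),tip=S(336,171)).items(): print(n,atz(s,*pp,.02))
for n,pp in dict(c1=D(288,475),c2=D(90,477),c3=D(287,542),c4=D(86,542),tip=D(48,504)).items(): print(n,atz(d,*pp,.02))
E
```

```text
(array([ 0.5859, -0.0959,  0.2103]), [np.float64(0.0019380281838151615), np.float64(0.0019380281838152803)]) (array([0.5758, 0.0787, 0.2113]), [np.float64(0.002411479306374643), np.float64(0.0024114793063745423)])
0.17495019354278998 yaw 3.324409805338934 [ 0.5808 -0.0086  0.2108]
c1 [ 0.5082 -0.3833  0.02  ]
c2 [ 0.5103 -0.3237  0.02  ]
c3 [ 0.3644 -0.376   0.02  ]
c4 [ 0.366  -0.3152  0.02  ]
tip [ 0.3344 -0.3467  0.02  ]
c1 [ 0.5189 -0.3329  0.02  ]
c2 [ 0.3708 -0.3245  0.02  ]
c3 [ 0.514  -0.3934  0.02  ]
c4 [ 0.3692 -0.3834  0.02  ]
tip [ 0.3404 -0.3474  0.02  ]
```

```bash
cat >> h.py <<'E'
from scipy.spatial.transform import Rotation as Ro
def eul(r): return Ro.from_euler("xyz",r,degrees=True)
def plan(*wps):
    """wps: (pos, Rotation); prints shift/turn fractions of each from the previous"""
    st=sense(); p=np.array(st["ee_pos"]); R=eul(st["ee_rot"])
    print("now",np.round(p,4),np.round(st["ee_rot"],2),"clk",round(st["clock"],2),"F",np.round(st["contact_force"],1),"w",round(st["gripper_width"],3),"gf",round(st["gripper_force"],1))
    for q,S in wps:
        q=np.array(q); t=R.inv().apply(q-p)/.3; w=(R.inv()*S).as_rotvec()/2
        n=max(np.linalg.norm(q-p)/.0417,np.degrees(np.linalg.norm(w)*2)/7.16)
        print(np.round(t,3).tolist(),np.round(w,3).tolist(),"rows",round(n,1)); p,R=q,S
YAW=3.5; H=np.array([.654,-.004,.076])
def flapbar(a,yaw=YAW):
    o=.057*np.cos(a)+.145*np.sin(a); z=.145*np.cos(a)-.057*np.sin(a)
    y=np.radians(yaw); return H+[-o*np.cos(y),-o*np.sin(y),z]
def tooltilt(yaw,tilt,cab=YAW):
    """tool down at yaw, then tilted so that tool z leans to cabinet +x by tilt deg"""
    c=np.radians(cab); ax=np.array([-np.sin(c),np.cos(c),0])
    return Ro.from_rotvec(-ax*np.radians(tilt))*eul([180,0,yaw])
E
python3 - <<'E'
from h import *
R=eul([180,0,93.5]); Rm=eul([180,0,40])
plan(([.30,-.34,.30],Rm),([.49,-.12,.30],R),([.581,-.009,.30],R))
print(flapbar(.12),flapbar(.14),tooltilt(93.5,30).apply([0,0,1]))
E
```

```text
now [ 0.1381 -0.5324  0.2483] [180.    -0.    14.54] clk 1.3 F [-0.  -0.4  0.4] w 0.999 gf 0.0
[0.683, -0.485, -0.172] [0.0, -0.0, -0.222] rows 6.2
[0.957, -0.155, -0.0] [0.0, 0.0, -0.467] rows 7.5
[0.351, 0.325, 0.0] [0.0, 0.0, 0.0] rows 3.4
[ 0.58018957 -0.00851444  0.21313366] [ 0.57746695 -0.00868096  0.21162736] [ 0.4990674   0.03052427 -0.8660254 ]
```

```bash
python3 -m crank '[[0.15,-0.1,-0.05,0,0,-0.04,-1],[0.28,-0.2,-0.1,0,0,-0.09,-1],[0.4,-0.29,-0.17,0,0,-0.13,-1],[0.5,-0.36,-0.17,0,0,-0.17,-0.5],[0.6,-0.43,-0.17,0,0,-0.2,0.15],[0.68,-0.485,-0.17,0,0,-0.222,0.15],[0.683,-0.485,-0.172,0,0,-0.222,0.15],[0.683,-0.485,-0.172,0,0,-0.222,0.15]]' 25
python3 -m crank '[[0.12,-0.02,0,0,0,-0.058,0.15],[0.24,-0.04,0,0,0,-0.117,0.15],[0.36,-0.06,0,0,0,-0.175,0.15],[0.48,-0.08,0,0,0,-0.234,0.15],[0.6,-0.1,0,0,0,-0.292,0.15],[0.72,-0.12,0,0,0,-0.35,0.15],[0.84,-0.14,0,0,0,-0.41,0.15],[0.957,-0.155,0,0,0,-0.467,0.15]]'
python3 -m crank '[[0.1,0.1,0,0,0,0,0.15],[0.2,0.2,0,0,0,0,0.15],[0.3,0.28,0,0,0,0,0.15],[0.351,0.325,0,0,0,0,0.15],[0.351,0.325,0,0,0,0,0.15],[0.351,0.325,0,0,0,0,0.15],[0.351,0.325,0,0,0,0,0.15],[0.351,0.325,0,0,0,0,0.15]]'
python3 - <<'E'
from h import *
import cv2
R=eul([180,0,93.5])
plan(([.580,-.009,.21],R))
w=read_camera("wrist");print(np.round(w["hand_eye"],3).tolist());cv2.imwrite("pics/w1.png",w["image"])
for c in ["scene","side"]:
    p=read_camera(c); print([(np.round(d["position"],3).tolist(),round(d["conf"],2)) for d in pinpoint("flap_handle",p)])
print([(np.round(d["position"],3).tolist(),round(d["conf"],2)) for d in pinpoint("flap_handle",w)])
print(0.085*sense()["gripper_width"])
E
```

```text
clock: 1.97
ee_pos: [0.3013, -0.3386, 0.3004]
ee_rot: [179.9, -0.0, 40.2]
contact_force: [-0.2, -1.8, 0.5]
gripper_width: 0.424
gripper_force: 0.0
clock: 2.63
ee_pos: [0.4908, -0.1197, 0.2998]
ee_rot: [-180.0, 0.0, 93.7]
contact_force: [0.7, -0.4, 0.5]
gripper_width: 0.424
gripper_force: 0.0
clock: 3.3
ee_pos: [0.5806, -0.0105, 0.2999]
ee_rot: [-180.0, 0.0, 93.4]
contact_force: [0.5, 0.3, 0.2]
gripper_width: 0.423
gripper_force: 0.0
now [ 0.5806 -0.0105  0.2999] [-1.800e+02  1.000e-02  9.338e+01] clk 3.3 F [0.5 0.3 0.2] w 0.423 gf 0.0
[0.005, -0.002, 0.3] [-0.0, 0.0, -0.001] rows 2.2
[[-0.001, 0.951, 0.309, 0.078], [1.0, 0.001, -0.0, -0.0], [-0.001, 0.309, -0.951, -0.126], [0.0, 0.0, 0.0, 1.0]]
[([0.576, -0.006, 0.217], 0.67), ([0.338, -0.343, 0.02], 0.24)]
[([0.579, -0.009, 0.214], 0.9), ([0.655, -0.005, 0.075], 0.45)]
[([0.584, -0.008, 0.214], 0.68)]
0.036287117427380264
```

View pics/w1.png

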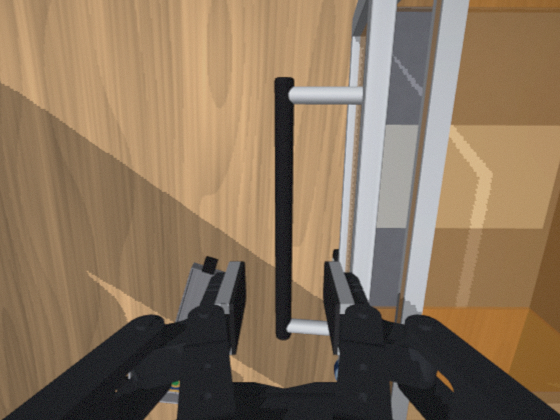

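The wrist view shows the black bar at column 284, midway between the fingertips (240 and 328) and parallel to the pads. The flap face is at column 350, clear of the right finger. I'll descend and grip.

```bash
python3 -m crank '[[0,-0.007,0.08,0,0,0,0.15],[0,-0.007,0.16,0,0,0,0.15],[0,-0.007,0.22,0,0,0,0.15],[0,-0.007,0.26,0,0,0,0.15],[0,-0.007,0.28,0,0,0,0.15],[0,-0.007,0.293,0,0,0,0.15],[0,-0.007,0.293,0,0,0,0.15],[0,-0.007,0.293,0,0,0,0.15]]' 25
python3 -m crank '[[0,0,0,0,0,0,0.4],[0,0,0,0,0,0,0.6],[0,0,0,0,0,0,0.8],[0,0,0,0,0,0,1],[0,0,0,0,0,0,1],[0,0,0,0,0,0,1],[0,0,0,0,0,0,1],[0,0,0,0,0,0,1]]' 25
python3 - <<'E'
from h import *
for a0 in [.1,.13]:
    st=sense();g=np.array(st["ee_pos"])-[0,0,-.002]
    W=[]
    for a in np.radians([a0*57.3,15,25,35,45,55,65,72,78]):
        til=min(np.degrees(a)-a0*57.3,55); R=tooltilt(93.5,til)
        W.append((g+flapbar(a)-flapbar(a0)+R.apply([0,0,.002]),R))
    plan(*W)
E
```

```text
clock: 4.27
ee_pos: [0.5791, -0.0091, 0.2129]
ee_rot: [179.9, 0.0, 93.5]
contact_force: [0.4, 0.0, 0.5]
gripper_width: 0.425
gripper_force: 0.0
clock: 4.93
ee_pos: [0.5791, -0.0091, 0.2126]
ee_rot: [179.9, 0.0, 93.5]
contact_force: [2.0, 0.6, 5.2]
gripper_width: 0.129
gripper_force: 24.5
now [ 0.5791 -0.0091  0.2126] [1.7992e+02 1.0000e-02 9.3500e+01] clk 4.93 F [2.  0.6 5.2] w 0.129 gf 24.5
[-0.0, -0.0, 0.0] [0.001, 0.0, -0.0] rows 0.0
[0.0, -0.07, 0.044] [-0.081, 0.0, -0.0] rows 1.3
[-0.0, -0.075, 0.048] [-0.087, -0.0, 0.0] rows 1.4
[0.0, -0.075, 0.048] [-0.087, 0.0, 0.0] rows 1.4
[-0.0, -0.075, 0.048] [-0.087, 0.0, -0.0] rows 1.4
[-0.0, -0.075, 0.048] [-0.087, 0.0, -0.0] rows 1.4
[0.0, -0.076, 0.048] [-0.05, 0.0, -0.0] rows 0.8
[-0.0, -0.052, 0.036] [0.0, 0.0, 0.0] rows 0.5
[-0.0, -0.041, 0.036] [0.0, 0.0, 0.0] rows 0.4
now [ 0.5791 -0.0091  0.2126] [1.7992e+02 1.0000e-02 9.3500e+01] clk 4.93 F [2.  0.6 5.2] w 0.129 gf 24.5
[-0.0, -0.0, 0.0] [0.001, 0.0, -0.0] rows 0.0
[0.0, -0.057, 0.037] [-0.066, 0.0, 0.0] rows 1.1
[-0.0, -0.074, 0.05] [-0.087, 0.0, 0.0] rows 1.4
[0.0, -0.074, 0.05] [-0.087, 0.0, 0.0] rows 1.4
[-0.0, -0.074, 0.05] [-0.087, 0.0, 0.0] rows 1.4
[-0.0, -0.074, 0.05] [-0.087, -0.0, -0.0] rows 1.4
[0.0, -0.074, 0.05] [-0.065, 0.0, -0.0] rows 1.0
[-0.0, -0.052, 0.036] [0.0, 0.0, 0.0] rows 0.5
[-0.0, -0.041, 0.036] [0.0, 0.0, 0.0] rows 0.4
```

```bash
cat > arc.py <<'E'
from h import *
import sys
def arc(a0,a1,tilt=True,n=8):
    st=sense();p=np.array(st["ee_pos"]);R0=eul(st["ee_rot"]);g=p-R0.apply([0,0,.002])
    c=np.radians(YAW);ax=np.array([-np.sin(c),np.cos(c),0])
    for k in range(1,n+1):
        a=a0+(a1-a0)*k/n; R=Ro.from_rotvec(-ax*(a-a0)*(1 if tilt else 0))*R0
        q=g+flapbar(a)-flapbar(a0)+R.apply([0,0,.002])
        print(np.round(R0.inv().apply(q-p)/.3,3).tolist(),np.round((R0.inv()*R).as_rotvec()/2,3).tolist())
E
python3 -c "
from arc import *
arc(.115,.115+np.radians(20))"
```

```text
[0.0, -0.019, 0.011] [-0.022, 0.0, 0.0]
[0.0, -0.038, 0.023] [-0.044, 0.0, 0.0]
[0.0, -0.057, 0.036] [-0.065, 0.0, 0.0]
[0.0, -0.075, 0.049] [-0.087, 0.0, 0.0]
[0.0, -0.092, 0.063] [-0.109, 0.0, 0.0]
[0.0, -0.109, 0.078] [-0.131, 0.0, 0.0]
[0.0, -0.125, 0.094] [-0.153, 0.0, 0.0]
[0.0, -0.14, 0.111] [-0.175, 0.0, 0.0]
```

```bash
python3 -m crank '[[0,-0.019,0.011,-0.022,0,0,1],[0,-0.038,0.023,-0.044,0,0,1],[0,-0.057,0.036,-0.065,0,0,1],[0,-0.075,0.049,-0.087,0,0,1],[0,-0.092,0.063,-0.109,0,0,1],[0,-0.109,0.078,-0.131,0,0,1],[0,-0.125,0.094,-0.153,0,0,1],[0,-0.14,0.111,-0.175,0,0,1]]'
python3 -c "
from h import *
p=read_camera('side');print([(np.round(d['position'],3).tolist(),round(d['conf'],2)) for d in pinpoint('flap_handle',p)]);print(flapbar(.115+.349));plan()"
```

```text
clock: 5.6
ee_pos: [0.5371, -0.0114, 0.179]
ee_rot: [159.7, -0.0, 93.5]
contact_force: [6.6, 5.1, 0.7]
gripper_width: 0.128
gripper_force: 24.7
[([0.536, -0.011, 0.18], 0.59)]
[ 0.53835108 -0.01107339  0.18015994]
now [ 0.5357 -0.0115  0.1774] [ 1.5999e+02 -3.0000e-02  9.3490e+01] clk 5.7 F [  5.7   2.5 -12.2] w 0.128 gf 24.9
```

```bash
for i in 1 2; do python3 -m crank '[[0,-0.019,0.011,-0.022,0,0,1],[0,-0.038,0.023,-0.044,0,0,1],[0,-0.057,0.036,-0.065,0,0,1],[0,-0.075,0.049,-0.087,0,0,1],[0,-0.092,0.063,-0.109,0,0,1],[0,-0.109,0.078,-0.131,0,0,1],[0,-0.125,0.094,-0.153,0,0,1],[0,-0.14,0.111,-0.175,0,0,1]]'; done
python3 -c "
from arc import *
p=read_camera('side');print([(np.round(d['position'],3).tolist(),round(d['conf'],2)) for d in pinpoint('flap_handle',p)]);print(flapbar(.115+.349*3));print(sense()['joint_pos'].round(1))
arc(.115+np.radians(60),.115+np.radians(73),False)
plan()"
```

```text
clock: 6.37
ee_pos: [0.51, -0.0129, 0.1351]
ee_rot: [140.5, -0.1, 93.6]
contact_force: [-5.4, -1.8, 6.0]
gripper_width: 0.128
gripper_force: 27.0
clock: 7.03
ee_pos: [0.5018, -0.0084, 0.1039]
ee_rot: [129.7, -3.6, 96.9]
contact_force: [3.0, 33.1, 4.0]
gripper_width: 0.131
gripper_force: 26.9
[([0.5, -0.014, 0.105], 0.61)]
[ 0.49858064 -0.01350585  0.08133505]
[ -13.1   13.4  130.5  123.3   20.9 -135.5]
[-0.001, -0.011, 0.009] [0.0, 0.0, 0.0]
[-0.002, -0.023, 0.019] [0.0, 0.0, 0.0]
[-0.003, -0.034, 0.029] [0.0, 0.0, 0.0]
[-0.004, -0.044, 0.039] [0.0, 0.0, 0.0]
[-0.005, -0.055, 0.049] [0.0, 0.0, 0.0]
[-0.006, -0.065, 0.06] [0.0, 0.0, 0.0]
[-0.007, -0.074, 0.071] [0.0, 0.0, 0.0]
[-0.008, -0.084, 0.082] [0.0, 0.0, 0.0]
now [ 0.5015 -0.0094  0.1028] [129.82  -3.55  96.74] clk 7.13 F [10.3  1.9 -4.3] w 0.125 gf 26.2
```

The wrist reached its singularity with the flap about 57° open (bar at z 0.105). The hinge holds the flap, so I'll release here, retreat along the tool axis and lower the rest from the inner face.

```bash
python3 -m crank '[[0,0,0,0,0,0,0.6],[0,0,0,0,0,0,0.15],[0,0,0,0,0,0,0.15],[0,0,0,0,0,0,0.15],[0,0,0,0,0,0,0.15],[0,0,0,0,0,0,0.15],[0,0,-0.02,0,0,0,0.15],[0,0,-0.04,0,0,0,0.15]]'
python3 -m crank '[[0,0,-0.02,0,0,0,0.15],[0,0,-0.04,0,0,0,0.15],[0,0,-0.06,0,0,0,0.15],[0,0,-0.08,0,0,0,0.15],[0,0,-0.1,0,0,0,0.15],[0,0,-0.12,0,0,0,0.15],[0,0,-0.14,0,0,0,0.15],[0,0,-0.14,0,0,0,0.15]]'
python3 - <<'E'
from h import *
import cv2
print(sense()['joint_pos'].round(1))
R=eul([180,0,93.5])
plan(([.42,-.02,.25],tooltilt(93.5,25)),([.45,-.012,.28],R))
for c in ["side","scene"]:
    p=read_camera(c);print([(np.round(d['position'],3).tolist(),round(d['conf'],2)) for d in pinpoint('flap_handle',p)])
    cv2.imwrite(f"pics/{c}2.png",p["image"])
E
```

```text
clock: 7.8
ee_pos: [0.4913, -0.0109, 0.1102]
ee_rot: [130.1, -3.6, 96.6]
contact_force: [-0.2, -0.4, -0.0]
gripper_width: 0.425
gripper_force: 0.0
clock: 8.47
ee_pos: [0.4595, -0.0164, 0.1379]
ee_rot: [130.1, -3.5, 96.6]
contact_force: [-0.1, -0.2, 0.1]
gripper_width: 0.423
gripper_force: 0.0
[ -16.2    2.8  135.4  104.4   20.1 -117.9]
now [ 0.4595 -0.0164  0.1379] [130.07  -3.52  96.62] clk 8.47 F [-0.1 -0.2  0.1] w 0.423 gf 0.0
[0.026, 0.2, -0.341] [0.217, -0.041, 0.003] rows 3.5
[0.021, 0.134, -0.048] [0.218, -0.0, -0.0] rows 3.5
[([0.5, -0.013, 0.106], 0.65)]
[([0.499, -0.01, 0.113], 0.75)]
```

```bash
python3 -m crank '[[0,0.03,-0.08,0.03,-0.006,0,0.5],[0.01,0.06,-0.14,0.06,-0.012,0,1],[0.01,0.1,-0.2,0.1,-0.02,0,1],[0.02,0.13,-0.25,0.14,-0.03,0,1],[0.02,0.17,-0.3,0.18,-0.035,0,1],[0.026,0.2,-0.341,0.217,-0.041,0.003,1],[0.026,0.2,-0.341,0.217,-0.041,0.003,1],[0.026,0.2,-0.341,0.217,-0.041,0.003,1]]' 40
python3 -m crank '[[0,0.03,-0.01,0.05,0,0,1],[0.01,0.06,-0.02,0.1,0,0,1],[0.02,0.1,-0.03,0.15,0,0,1],[0.021,0.134,-0.048,0.19,0,0,1],[0.021,0.134,-0.048,0.218,0,0,1],[0.021,0.134,-0.048,0.218,0,0,1],[0.021,0.134,-0.048,0.218,0,0,1],[0.021,0.134,-0.048,0.218,0,0,1]]'
python3 - <<'E'
from h import *
print(sense()['joint_pos'].round(1))
R=eul([180,0,93.5]); c=np.radians(YAW)
def tp(a,s=.150):
    o=s*np.sin(a)-.014; return H+[-o*np.cos(c),-o*np.sin(c),s*np.cos(a)+.017]
plan((tp(1.0)+[0,0,.06],R),(tp(1.0)+[0,0,.01],R),*[(tp(a),R) for a in np.linspace(1,1.571,9)])
E
```

```text
clock: 9.33
ee_pos: [0.4238, -0.015, 0.241]
ee_rot: [147.3, -3.3, 96.8]
contact_force: [0.4, 1.8, -0.6]
gripper_width: -0.002
gripper_force: 0.0
clock: 10.0
ee_pos: [0.4495, -0.007, 0.2746]
ee_rot: [171.9, -3.5, 97.0]
contact_force: [-0.3, 0.1, -0.0]
gripper_width: -0.001
gripper_force: 0.0
[ -8.3  -0.9 104.6   5.8  69.5 -16.8]
now [ 0.4495 -0.007   0.2746] [171.94  -3.45  96.99] clk 10.0 F [-0.3  0.1 -0. ] w -0.001 gf 0.0
[-0.058, 0.283, 0.173] [0.069, -0.032, 0.028] rows 2.4
[0.0, -0.0, 0.167] [0.0, 0.0, 0.0] rows 1.2
[0.0, -0.0, 0.033] [0.0, 0.0, 0.0] rows 0.2
[-0.0, -0.018, 0.031] [0.0, 0.0, 0.0] rows 0.3
[0.0, -0.016, 0.032] [0.0, 0.0, 0.0] rows 0.3
[-0.0, -0.014, 0.033] [0.0, 0.0, 0.0] rows 0.3
[0.0, -0.011, 0.034] [0.0, 0.0, 0.0] rows 0.3
[-0.0, -0.009, 0.035] [0.0, 0.0, 0.0] rows 0.3
[0.0, -0.006, 0.035] [0.0, 0.0, 0.0] rows 0.3
[-0.0, -0.004, 0.035] [0.0, 0.0, 0.0] rows 0.3
[0.0, -0.001, 0.036] [0.0, 0.0, 0.0] rows 0.3
```

```bash
python3 -m crank '[[-0.02,0.1,0.03,0.023,-0.01,0.01,1],[-0.04,0.2,0.08,0.046,-0.02,0.02,1],[-0.058,0.283,0.12,0.069,-0.032,0.028,1],[-0.058,0.283,0.173,0.069,-0.032,0.028,1],[-0.058,0.283,0.173,0.069,-0.032,0.028,1],[-0.058,0.283,0.173,0.069,-0.032,0.028,1],[-0.058,0.283,0.173,0.069,-0.032,0.028,1],[-0.058,0.283,0.173,0.069,-0.032,0.028,1]]'
python3 -m crank '[[0,0,0.04,0,0,0,1],[0,0,0.08,0,0,0,1],[0,0,0.11,0,0,0,1],[0,0,0.13,0,0,0,1],[0,0,0.14,0,0,0,1],[0,0,0.15,0,0,0,1],[0,0,0.16,0,0,0,1],[0,0,0.167,0,0,0,1]]'
python3 -m crank '[[0,0,0.007,0,0,0,1],[0,0,0.014,0,0,0,1],[0,0,0.022,0,0,0,1],[0,0,0.033,0,0,0,1],[0,-0.004,0.041,0,0,0,1],[0,-0.009,0.049,0,0,0,1],[0,-0.014,0.057,0,0,0,1],[0,-0.018,0.064,0,0,0,1]]'
python3 - <<'E'
from h import *
plan()
p=read_camera("side");print([(np.round(d['position'],3).tolist(),round(d['conf'],2)) for d in pinpoint('flap_handle',p)])
for a in (1,1.1,1.2): print(a,flapbar(a))
E
```

```text
clock: 10.67
ee_pos: [0.5419, -0.0112, 0.2364]
ee_rot: [179.8, 0.0, 93.5]
contact_force: [-0.7, 0.2, 0.4]
gripper_width: 0.0
gripper_force: 0.0
clock: 11.33
ee_pos: [0.5424, -0.011, 0.1848]
ee_rot: [180.0, 0.0, 93.5]
contact_force: [1.0, 1.2, -0.2]
gripper_width: 0.004
gripper_force: 0.0
clock: 12.0
ee_pos: [0.537, -0.0114, 0.1656]
ee_rot: [179.9, 0.0, 93.5]
contact_force: [1.4, 1.1, 3.1]
gripper_width: 0.002
gripper_force: 1.6
now [ 0.537  -0.0114  0.1656] [1.7994e+02 2.0000e-02 9.3510e+01] clk 12.0 F [1.4 1.1 3.1] w 0.002 gf 1.6
[([0.5, -0.013, 0.104], 0.78)]
1 [ 0.5014745  -0.01332886  0.10637999]
1.1 [ 0.49920921 -0.01346741  0.09097262]
1.2 [ 0.49849054 -0.01351137  0.07541565]
```

```bash
python3 -m crank '[[0,-0.006,0.012,0,0,0,1],[0,-0.011,0.024,0,0,0,1],[0,-0.016,0.036,0,0,0,1],[0,-0.02,0.048,0,0,0,1],[0,-0.024,0.06,0,0,0,1],[0,-0.028,0.072,0,0,0,1],[0,-0.032,0.084,0,0,0,1],[0,-0.036,0.096,0,0,0,1]]'
python3 -m crank '[[0,-0.003,0.012,0,0,0,1],[0,-0.006,0.024,0,0,0,1],[0,-0.009,0.036,0,0,0,1],[0,-0.012,0.048,0,0,0,1],[0,-0.014,0.06,0,0,0,1],[0,-0.016,0.072,0,0,0,1],[0,-0.018,0.084,0,0,0,1],[0,-0.02,0.096,0,0,0,1]]'
python3 - <<'E'
from h import *
plan()
p=read_camera("side");print([(np.round(d['position'],3).tolist(),round(d['conf'],2)) for d in pinpoint('flap_handle',p)])
E
```

```text
clock: 12.77
ee_pos: [0.5259, -0.0121, 0.1363]
ee_rot: [-180.0, 0.0, 93.5]
contact_force: [-1.1, 0.1, 3.7]
gripper_width: 0.001
gripper_force: 1.6
clock: 13.43
ee_pos: [0.5201, -0.0124, 0.1076]
ee_rot: [180.0, 0.0, 93.5]
contact_force: [-0.2, 0.6, 3.4]
gripper_width: -0.001
gripper_force: 1.6
now [ 0.5201 -0.0124  0.1076] [1.7999e+02 2.0000e-02 9.3510e+01] clk 13.43 F [-0.2  0.6  3.4] w -0.001 gf 1.6
[([0.502, -0.014, 0.033], 0.97)]
```

```bash
python3 -m crank '[[0,0,0.01,0,0,0,1],[0,0,0.02,0,0,0,1],[0,0,0.028,0,0,0,1],[0,0,0.035,0,0,0,1],[0,0,0.041,0,0,0,1],[0,0,0.045,0,0,0,1],[0,0,0.048,0,0,0,1],[0,0,0.05,0,0,0,1]]'
python3 -m crank '[[0,0,0.001,0,0,0,1],[0,0,0.002,0,0,0,1],[0,0,0.003,0,0,0,1],[0,0,0.004,0,0,0,1],[0,0,0.005,0,0,0,1],[0,0,0.006,0,0,0,1],[0,0,0.006,0,0,0,1],[0,0,0.006,0,0,0,1]]'
python3 - <<'E'
from h import *
plan()
p=read_camera("side");print([(np.round(d['position'],3).tolist(),round(d['conf'],2)) for d in pinpoint('flap_handle',p)])
E
```

```text
clock: 14.2
ee_pos: [0.5202, -0.0125, 0.093]
ee_rot: [180.0, 0.0, 93.5]
contact_force: [-6.5, -0.7, 13.0]
gripper_width: 0.002
gripper_force: 6.3
clock: 14.87
ee_pos: [0.5203, -0.0125, 0.0929]
ee_rot: [180.0, 0.0, 93.5]
contact_force: [-13.4, 1.0, 27.2]
gripper_width: -0.0
gripper_force: 13.5
now [ 0.5203 -0.0125  0.0929] [1.7995e+02 4.0000e-02 9.3520e+01] clk 14.87 F [-13.4   1.   27.2] w -0.0 gf 13.5
[([0.509, -0.012, 0.019], 0.82)]
```

The force rose to 27 N with no further motion, so the flap is at its stop (TCP z 0.093, so fingertips at 0.076). On to the tray.

Run:
```python
from h import *
R=eul([180,0,93.5]); 
plan(([.52,-.0125,.22],R),([.48,-.18,.22],eul([180,0,45])),([.44,-.354,.16],eul([180,0,-3.5])))
```

```text
now [ 0.5203 -0.0124  0.0929] [1.7995e+02 3.0000e-02 9.3520e+01] clk 14.97 F [-13.9   0.4  27. ] w -0.001 gf 13.5
[-0.0, -0.001, -0.424] [0.0, 0.0, 0.0] rows 3.0
[-0.549, -0.167, -0.0] [0.0, -0.0, 0.423] rows 6.8
[-0.504, 0.316, 0.2] [-0.0, -0.0, 0.423] rows 6.8
```

```bash
python3 -m crank '[[0,0,-0.05,0,0,0,1],[0,0,-0.15,0,0,0,1],[0,0,-0.27,0,0,0,1],[0,0,-0.38,0,0,0,1],[0,0,-0.424,0,0,0,1],[0,0,-0.424,0,0,0,1],[0,0,-0.424,0,0,0,1],[0,0,-0.424,0,0,0,1]]'
python3 -m crank '[[-0.07,-0.02,0,0,0,0.055,1],[-0.15,-0.04,0,0,0,0.11,0],[-0.23,-0.07,0,0,0,0.165,-1],[-0.31,-0.09,0,0,0,0.22,-1],[-0.39,-0.12,0,0,0,0.275,-1],[-0.47,-0.14,0,0,0,0.33,-1],[-0.53,-0.16,0,0,0,0.385,-1],[-0.549,-0.167,0,0,0,0.423,-1]]'
python3 -m crank '[[-0.07,0.04,0.02,0,0,0.055,-1],[-0.14,0.08,0.05,0,0,0.11,-1],[-0.21,0.13,0.08,0,0,0.165,-1],[-0.28,0.17,0.11,0,0,0.22,-1],[-0.35,0.22,0.14,0,0,0.275,-1],[-0.42,0.26,0.17,0,0,0.33,-1],[-0.47,0.3,0.19,0,0,0.385,-1],[-0.504,0.316,0.2,0,0,0.423,-1]]'
python3 -m crank '[[0,0,0,0,0,0,-1],[0,0,0,0,0,0,-1],[0,0,0,0,0,0,-1],[0,0,0,0,0,0,-1],[0,0,0,0,0,0,-1],[0,0,0,0,0,0,-1],[0,0,0,0,0,0,-1],[0,0,0,0,0,0,-1]]'
python3 - <<'E'
from h import *
import cv2
plan(([.44,-.354,.018],eul([180,0,-3.5])))
w=read_camera("wrist");cv2.imwrite("pics/w2.png",w["image"])
for c in ("wrist","scene","side"):
    p=w if c=="wrist" else read_camera(c)
    for n in ("tray","tray_handle","tray_tip"): print(c,n,[(np.round(d['position'],3).tolist(),round(d['conf'],2)) for d in pinpoint(n,p)][:3])
    if c!="wrist": print([(np.round(d['position'],3).tolist(),round(d['conf'],2)) for d in pinpoint("sill",p)+pinpoint("flap_hinge",p)+pinpoint("flap_handle",p)])
E
```

```text
clock: 15.63
ee_pos: [0.5198, -0.0123, 0.2171]
ee_rot: [-179.9, 0.0, 93.5]
contact_force: [0.1, 0.6, 0.3]
gripper_width: 0.003
gripper_force: 0.0
clock: 16.3
ee_pos: [0.4792, -0.1819, 0.2168]
ee_rot: [-179.9, 0.1, 44.6]
contact_force: [-0.4, -0.8, -0.4]
gripper_width: 0.976
gripper_force: 0.0
clock: 16.97
ee_pos: [0.4394, -0.3552, 0.1557]
ee_rot: [-179.9, 0.2, -3.8]
contact_force: [-0.2, 0.5, 0.4]
gripper_width: 0.996
gripper_force: 0.0
clock: 17.63
ee_pos: [0.4406, -0.3537, 0.1586]
ee_rot: [180.0, -0.0, -3.4]
contact_force: [0.0, 0.6, -0.3]
gripper_width: 1.002
gripper_force: 0.0
now [ 0.4406 -0.3537  0.1586] [ 1.7997e+02 -2.0000e-02 -3.4000e+00] clk 17.63 F [ 0.   0.6 -0.3] w 1.002 gf 0.0
[-0.002, 0.001, 0.469] [0.0, -0.0, 0.001] rows 3.4
wrist tray [([0.474, -0.211, 0.003], 0.86), ([0.516, -0.523, 0.001], 0.72)]
wrist tray_handle [([0.352, -0.345, 0.02], 0.97), ([0.49, -0.147, 0.019], 0.74)]
wrist tray_tip [([0.339, -0.349, 0.019], 0.97), ([0.492, -0.135, 0.014], 0.62)]
scene tray [([0.441, -0.359, -0.0], 0.98), ([0.471, -0.211, 0.001], 0.93), ([0.515, -0.519, -0.0], 0.67)]
scene tray_handle [([0.599, -0.568, 0.02], 0.74), ([0.351, -0.352, 0.015], 0.6), ([0.487, -0.147, 0.013], 0.57)]
scene tray_tip [([0.34, -0.344, 0.018], 0.96), ([0.49, -0.132, 0.016], 0.79), ([0.61, -0.574, 0.017], 0.79)]
[([0.653, -0.001, 0.076], 0.89), ([0.431, -0.35, 0.002], 0.48), ([0.654, -0.0, 0.073], 0.93)]
side tray [([0.471, -0.212, -0.008], 0.85), ([0.654, -0.004, 0.002], 0.74), ([0.44, -0.354, 0.001], 0.58)]
side tray_handle [([0.488, -0.144, 0.013], 0.87), ([0.356, -0.348, 0.019], 0.85), ([0.592, -0.569, 0.021], 0.82)]
side tray_tip [([0.491, -0.136, 0.014], 0.91), ([0.606, -0.572, 0.018], 0.66), ([0.338, -0.345, 0.018], 0.55)]
[([0.654, -0.004, 0.072], 0.78), ([0.657, -0.004, 0.075], 0.62), ([0.507, -0.012, 0.018], 0.94)]
```

View pics/w2.png

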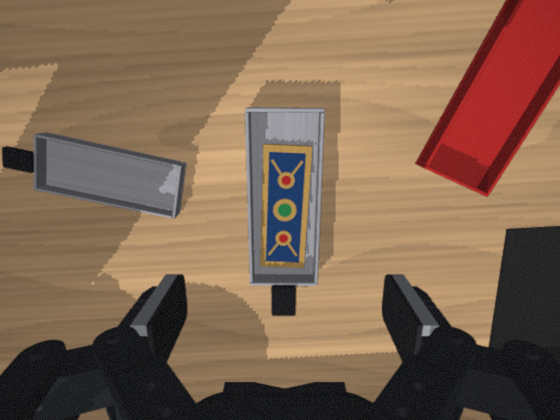

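The wrist view shows the tray with its rim at (246,109), (325,109), (318,284) and (250,284), and the handle end at (284,314), all central between the open fingers. I'll convert these to positions.

Run:
```python
from h import *
np.set_printoptions(precision=4,suppress=True)
st=sense(); w=read_camera("wrist"); T=np.eye(4);T[:3,:3]=eul(st["ee_rot"]).as_matrix();T[:3,3]=st["ee_pos"]
w["world_from_camera"]=T@np.array(w["hand_eye"])
P={k:atz(w,*v,.02) for k,v in dict(c1=(246,109),c2=(325,109),c3=(318,284),c4=(250,284),tip=(284,313)).items()}
for k,v in P.items(): print(k,v)
f=(P["c1"]+P["c2"])/2; b=(P["c3"]+P["c4"])/2; d=f-b; print((f+b)/2,np.linalg.norm(d),np.degrees(np.arctan2(d[1],d[0])))
```

```text
c1 [ 0.5159 -0.3309  0.02  ]
c2 [ 0.5124 -0.3898  0.02  ]
c3 [ 0.3651 -0.3801  0.02  ]
c4 [ 0.3688 -0.3204  0.02  ]
tip [ 0.3373 -0.3484  0.02  ]
[ 0.4405 -0.3553  0.02  ] 0.1475629803956946 -3.9305551763983173
```

```bash
python3 -m crank '[[0,0.004,0.1,0,0,0.003,-1],[0,0.004,0.2,0,0,0.003,-1],[0,0.004,0.28,0,0,0.003,-1],[0,0.004,0.35,0,0,0.003,-1],[0,0.004,0.4,0,0,0.003,-1],[0,0.004,0.44,0,0,0.003,-1],[0,0.004,0.46,0,0,0.003,-1],[0,0.004,0.472,0,0,0.003,-1]]' 50
python3 -m crank '[[0,0,0,0,0,0,-0.8],[0,0,0,0,0,0,-0.6],[0,0,0,0,0,0,-0.5],[0,0,0,0,0,0,-0.4],[0,0,0,0,0,0,-0.2],[0,0,0,0,0,0,0],[0,0,0,0,0,0,0],[0,0,0,0,0,0,0]]' 50
python3 -c "
from h import *
plan()"
```

```text
clock: 19.25
ee_pos: [0.4404, -0.3551, 0.0163]
ee_rot: [180.0, 0.0, -3.8]
contact_force: [-0.2, 0.2, 0.7]
gripper_width: 0.998
gripper_force: 0.0
clock: 19.92
ee_pos: [0.4408, -0.3552, 0.0181]
ee_rot: [179.9, -0.1, -3.8]
contact_force: [-1.3, 3.7, 10.6]
gripper_width: 0.69
gripper_force: 54.1
now [ 0.4408 -0.3552  0.0181] [ 1.7994e+02 -7.0000e-02 -3.7700e+00] clk 19.92 F [-1.3  3.7 10.6] w 0.69 gf 54.1
```

```bash
python3 -c "
from h import *
a=eul([180,0,-3.7]);b=eul([180,0,3.5])
plan(([.4405,-.355,.15],a),([.50,-.19,.15],eul([180,0,0])),([.57,-.0085,.15],b),([.57,-.0085,.095],b))"
```

```text
now [ 0.4408 -0.3552  0.0181] [ 1.7994e+02 -7.0000e-02 -3.7700e+00] clk 19.92 F [-1.3  3.7 10.6] w 0.69 gf 54.1
[-0.001, -0.0, -0.44] [0.0, -0.001, -0.001] rows 3.2
[0.162, -0.562, -0.0] [0.0, 0.0, -0.032] rows 4.2
[0.233, -0.605, -0.0] [0.0, 0.0, -0.031] rows 4.7
[0.0, -0.0, 0.183] [0.0, 0.0, 0.0] rows 1.3
```

```bash
python3 -m crank '[[0,0,-0.02,0,0,0,0],[0,0,-0.06,0,0,0,0],[0,0,-0.12,0,0,0,0],[0,0,-0.2,0,0,0,0],[0,0,-0.28,0,0,0,0],[0,0,-0.36,0,0,0,0],[0,0,-0.42,0,0,0,0],[0,0,-0.44,0,0,0,0]]'
python3 -m crank '[[0.01,-0.03,0,0,0,-0.002,0],[0.03,-0.1,0,0,0,-0.006,0],[0.055,-0.19,0,0,0,-0.011,0],[0.083,-0.29,0,0,0,-0.017,0],[0.11,-0.39,0,0,0,-0.022,0],[0.138,-0.48,0,0,0,-0.027,0],[0.157,-0.545,0,0,0,-0.031,0],[0.162,-0.562,0,0,0,-0.032,0]]'
python3 -m crank '[[0.01,-0.03,0,0,0,-0.002,0],[0.04,-0.1,0,0,0,-0.006,0],[0.075,-0.2,0,0,0,-0.011,0],[0.115,-0.3,0,0,0,-0.017,0],[0.155,-0.4,0,0,0,-0.022,0],[0.195,-0.5,0,0,0,-0.027,0],[0.222,-0.58,0,0,0,-0.03,0],[0.233,-0.605,0,0,0,-0.031,0]]'
python3 - <<'E'
from h import *
import cv2
plan(([.57,-.0085,.095],eul([180,0,3.5])))
p=read_camera("side");cv2.imwrite("pics/side3.png",cv2.resize(p["image"][120:330,150:430],(800,600)))
for n in ("tray","tray_tip","sill"): print(n,[(np.round(d['position'],3).tolist(),round(d['conf'],2)) for d in pinpoint(n,p)])
E
```

```text
clock: 20.58
ee_pos: [0.441, -0.3557, 0.1526]
ee_rot: [179.8, -0.2, -3.8]
contact_force: [0.4, -0.4, -4.8]
gripper_width: 0.69
gripper_force: 56.3
clock: 21.25
ee_pos: [0.5002, -0.1865, 0.1474]
ee_rot: [-179.9, 0.1, 0.1]
contact_force: [-0.2, 0.7, -4.7]
gripper_width: 0.692
gripper_force: 56.2
clock: 21.92
ee_pos: [0.5705, -0.0057, 0.1478]
ee_rot: [-180.0, 0.1, 3.6]
contact_force: [-0.4, 0.8, -5.3]
gripper_width: 0.687
gripper_force: 56.2
now [ 0.5705 -0.0057  0.1478] [-1.7999e+02  5.0000e-02  3.5800e+00] clk 21.92 F [-0.4  0.8 -5.3] w 0.687 gf 56.2
[-0.002, 0.009, 0.176] [-0.0, 0.0, 0.001] rows 1.3
tray [([0.518, -0.527, -0.002], 0.94), ([0.467, -0.214, -0.002], 0.79), ([0.567, -0.006, 0.129], 0.56)]
tray_tip [([0.606, -0.572, 0.02], 0.77), ([0.467, -0.013, 0.147], 0.72), ([0.567, -0.004, 0.131], 0.7), ([0.491, -0.135, 0.014], 0.59)]
sill [([0.652, -0.004, 0.073], 0.56), ([0.463, 0.358, -0.004], 0.32)]
```

View pics/side3.png

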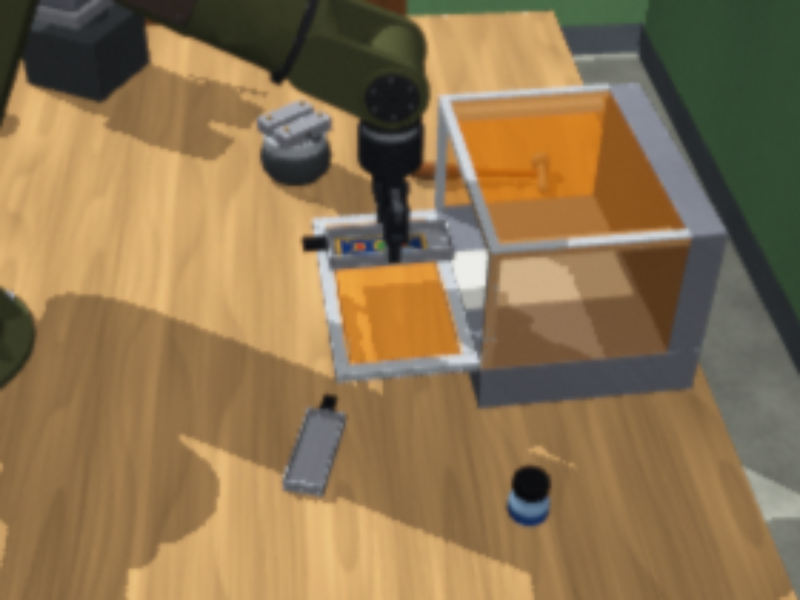

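The side view shows the flap lying flat, with the tray held level above it and its handle towards the robot, pixel (315,243). The white plate is visible in the doorway at (470,270). Now I'll lower and release.

```bash
python3 -m crank '[[0,0,0.03,0,0,0,0],[0,0,0.07,0,0,0,0],[0,0,0.1,0,0,0,0],[0,0,0.13,0,0,0,0],[0,0,0.155,0,0,0,0],[0,0,0.17,0,0,0,0],[0,0,0.178,0,0,0,0],[0,0,0.182,0,0,0,0]]'
python3 -m crank '[[0,0,0.001,0,0,0,0],[0,0,0.002,0,0,0,0],[0,0,0.003,0,0,0,0],[0,0,0.003,0,0,0,0],[0,0,0.003,0,0,0,0],[0,0,0.003,0,0,0,0],[0,0,0.003,0,0,0,0],[0,0,0.003,0,0,0,0]]'
```

```text
clock: 22.78
ee_pos: [0.5702, -0.0087, 0.0941]
ee_rot: [180.0, 0.0, 3.4]
contact_force: [-5.5, -0.8, 5.5]
gripper_width: 0.687
gripper_force: 57.2
clock: 23.45
ee_pos: [0.5705, -0.0087, 0.0941]
ee_rot: [180.0, -0.1, 3.4]
contact_force: [-5.0, 0.0, 6.3]
gripper_width: 0.688
gripper_force: 57.3
```

```bash
python3 -m crank '[[0,0,0,0,0,0,-0.5],[0,0,0,0,0,0,-0.7],[0,0,0,0,0,0,-0.9],[0,0,0,0,0,0,-1],[0,0,0,0,0,0,-1],[0,0,-0.03,0,0,0,-1],[0,0,-0.08,0,0,0,-1],[0,0,-0.13,0,0,0,-1]]'
python3 -m crank '[[0,0,-0.06,0,0,0,-1],[0,0,-0.13,0,0,0,-1],[0,0,-0.2,0,0,0,-1],[0,0,-0.26,0,0,0,-1],[0,0,-0.26,0,0,0,-1],[-0.04,0,-0.26,0,0,0,0],[-0.12,0,-0.26,0,0,0,1],[-0.2,0,-0.26,0,0,0,1]]' 40
python3 - <<'E'
from h import *
import cv2
c=np.radians(3.5)
plan((H+[-.222*np.cos(c),-.222*np.sin(c),.10],eul([180,0,3.5])),(H+[-.222*np.cos(c),-.222*np.sin(c),.023],eul([180,0,3.5])))
p=read_camera("scene");q=read_camera("side");cv2.imwrite("pics/m4.png",np.vstack([cv2.resize(p["image"][140:290,100:300],(533,400)),cv2.resize(q["image"][150:225,230:330],(533,200)[:2])]))
for x in (p,q):
  for n in ("tray","tray_handle","tray_tip","sill"): print(n,[(np.round(d['position'],3).tolist(),round(d['conf'],2)) for d in pinpoint(n,x) if d['position'][2]>.04])
E
```

```text
clock: 24.12
ee_pos: [0.5701, -0.0086, 0.133]
ee_rot: [180.0, 0.0, 3.4]
contact_force: [-0.6, -0.4, 1.0]
gripper_width: 1.001
gripper_force: 0.0
clock: 24.78
ee_pos: [0.5095, -0.0122, 0.2099]
ee_rot: [180.0, 0.0, 3.5]
contact_force: [-0.6, -0.5, 0.3]
gripper_width: 0.602
gripper_force: 0.0
now [ 0.5095 -0.0122  0.2099] [1.7998e+02 2.0000e-02 3.4600e+00] clk 24.78 F [-0.6 -0.5  0.3] w 0.602 gf 0.0
[-0.257, 0.002, 0.113] [0.0, 0.0, -0.0] rows 2.0
[0.0, -0.0, 0.257] [0.0, 0.0, 0.0] rows 1.8
tray [([0.571, -0.011, 0.077], 0.93)]
tray_handle [([0.481, -0.017, 0.089], 0.63)]
tray_tip [([0.466, -0.014, 0.097], 0.95)]
sill [([0.653, -0.001, 0.075], 0.95)]
tray [([0.568, -0.01, 0.076], 0.88)]
tray_handle [([0.486, -0.012, 0.095], 0.85)]
tray_tip [([0.467, -0.016, 0.096], 0.59)]
sill []
```

View pics/m4.png

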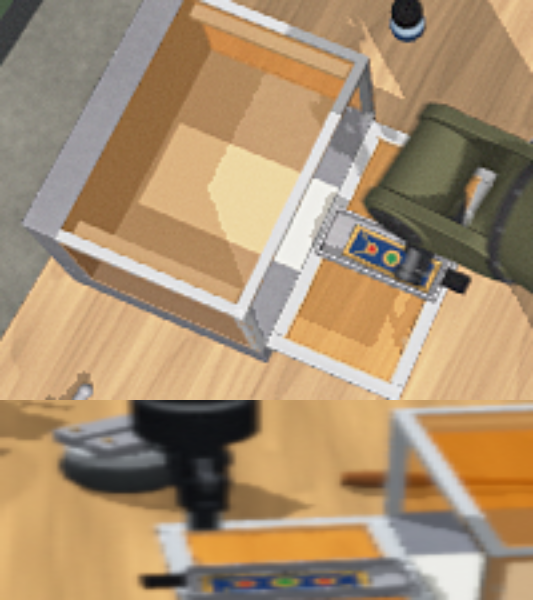

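The tray stands on the flap with its handle towards the robot, and its axis points at the white plate in the doorway (about (308,225) in the crop). Next I'll get behind the handle end with the fingers closed.

```bash
python3 -m crank '[[-0.1,0,0,0,0,0,1],[-0.2,0,0.03,0,0,0,1],[-0.257,0.002,0.08,0,0,0,1],[-0.257,0.002,0.16,0,0,0,1],[-0.257,0.002,0.24,0,0,0,1],[-0.257,0.002,0.32,0,0,0,1],[-0.257,0.002,0.36,0,0,0,1],[-0.257,0.002,0.37,0,0,0,1]]'
python3 -m crank '[[0.01,0,0,0,0,0,1],[0.02,0,0,0,0,0,1],[0.03,0,0,0,0,0,1],[0.04,0,0,0,0,0,1],[0.05,0,0,0,0,0,1],[0.06,0,0,0,0,0,1],[0.07,0,0,0,0,0,1],[0.08,0,0,0,0,0,1]]'
python3 - <<'E'
from h import *
plan()
for x in map(read_camera,("scene","side")):
  for n in ("tray","tray_tip"): print(n,[(np.round(d['position'],3).tolist(),round(d['conf'],2)) for d in pinpoint(n,x) if d['position'][2]>.04])
E
```

```text
clock: 25.95
ee_pos: [0.4326, -0.0174, 0.0972]
ee_rot: [-180.0, 0.2, 3.4]
contact_force: [0.3, 0.6, -0.4]
gripper_width: 0.002
gripper_force: 0.0
clock: 26.62
ee_pos: [0.4574, -0.016, 0.0993]
ee_rot: [180.0, 0.0, 3.4]
contact_force: [-5.1, 0.7, 2.4]
gripper_width: 0.0
gripper_force: 2.2
now [ 0.4574 -0.016   0.0993] [1.7998e+02 3.0000e-02 3.4500e+00] clk 26.62 F [-5.1  0.7  2.4] w 0.0 gf 2.2
tray [([0.577, -0.012, 0.075], 0.96)]
tray_tip [([0.467, -0.015, 0.095], 0.57)]
tray [([0.572, -0.008, 0.076], 0.56)]
tray_tip [([0.468, -0.015, 0.094], 0.92), ([0.652, -0.004, 0.073], 0.25)]
```

```bash
for i in 1 2; do python3 -m crank '[[0.01,0,0,0,0,0,1],[0.025,0,0,0,0,0,1],[0.042,0,0,0,0,0,1],[0.06,0,0,0,0,0,1],[0.08,0,0,0,0,0,1],[0.1,0,0,0,0,0,1],[0.12,0,0,0,0,0,1],[0.135,0,0,0,0,0,1]]'; done
python3 - <<'E'
from h import *
plan()
for x in map(read_camera,("scene","side")):
  for n in ("tray","tray_tip"): print(n,[(np.round(d['position'],3).tolist(),round(d['conf'],2)) for d in pinpoint(n,x) if d['position'][2]>.04])
E
```

```text
clock: 27.58
ee_pos: [0.4986, -0.0136, 0.0991]
ee_rot: [180.0, -0.0, 3.4]
contact_force: [-3.7, -0.3, 1.2]
gripper_width: -0.0
gripper_force: 1.8
clock: 28.25
ee_pos: [0.539, -0.0112, 0.0992]
ee_rot: [180.0, -0.0, 3.4]
contact_force: [-2.5, 0.2, -0.4]
gripper_width: -0.002
gripper_force: 1.4
now [ 0.539  -0.0112  0.0992] [ 1.7998e+02 -2.0000e-02  3.4500e+00] clk 28.25 F [-2.5  0.2 -0.4] w -0.002 gf 1.4
tray [([0.656, -0.006, 0.074], 0.58)]
tray_tip [([0.55, -0.012, 0.096], 0.75)]
tray [([0.655, -0.004, 0.075], 0.68)]
tray_tip [([0.549, -0.007, 0.095], 0.81)]
```

```bash
python3 -m crank '[[0.01,0,0,0,0,0,1],[0.025,0,0,0,0,0,1],[0.042,0,0,0,0,0,1],[0.06,0,0,0,0,0,1],[0.08,0,0,0,0,0,1],[0.1,0,0,0,0,0,1],[0.115,0,0,0,0,0,1],[0.12,0,0,0,0,0,1]]'
python3 - <<'E'
from h import *
st=sense();p=np.array(st["ee_pos"]);c=np.radians(3.5);u=np.array([np.cos(c),np.sin(c),0])
q=p-u*.025; q[2]=.1035; R=tooltilt(3.5,35)
plan((q,R),(q+u*.1,R))
for n in ("tray","tray_tip"): 
  x=read_camera("side"); print(n,[(np.round(d['position'],3).tolist(),round(d['conf'],2)) for d in pinpoint(n,x) if d['position'][2]>.04])
E
```

```text
clock: 29.22
ee_pos: [0.5749, -0.009, 0.0991]
ee_rot: [180.0, -0.0, 3.4]
contact_force: [-4.9, -0.2, 2.9]
gripper_width: -0.002
gripper_force: 2.1
now [ 0.5749 -0.009   0.0991] [ 1.7997e+02 -1.0000e-02  3.4500e+00] clk 29.22 F [-4.9 -0.2  2.9] w -0.002 gf 2.1
[-0.083, 0.0, -0.015] [0.0, 0.305, -0.0] rows 4.9
[0.273, -0.0, 0.191] [0.0, 0.0, 0.0] rows 2.4
tray [([0.689, 0.002, 0.076], 0.68), ([0.585, -0.008, 0.096], 0.68)]
tray_tip [([0.656, -0.005, 0.075], 0.63), ([0.585, -0.007, 0.094], 0.58)]
```

```bash
python3 -m crank '[[-0.04,0,-0.005,0,0,0,1],[-0.083,0,-0.015,0,0.05,0,1],[-0.083,0,-0.015,0,0.11,0,1],[-0.083,0,-0.015,0,0.17,0,1],[-0.083,0,-0.015,0,0.23,0,1],[-0.083,0,-0.015,0,0.29,0,1],[-0.083,0,-0.015,0,0.305,0,1],[-0.083,0,-0.015,0,0.305,0,1]]'
python3 -m crank '[[0.014,0,0.01,0,0,0,1],[0.027,0,0.019,0,0,0,1],[0.041,0,0.029,0,0,0,1],[0.055,0,0.038,0,0,0,1],[0.069,0,0.048,0,0,0,1],[0.083,0,0.058,0,0,0,1],[0.096,0,0.067,0,0,0,1],[0.11,0,0.077,0,0,0,1]]'
python3 - <<'E'
from h import *
import cv2
plan();print(sense()["joint_pos"].round(1))
for n in ("scene","side"):
  x=read_camera(n); print(n,[(np.round(d['position'],3).tolist(),round(d['conf'],2)) for d in pinpoint("tray",x)+pinpoint("tray_tip",x) if d['position'][2]>.04])
cv2.imwrite("pics/s5.png",cv2.resize(x["image"][150:240,270:390],(800,600),interpolation=cv2.INTER_CUBIC))
E
```

```text
clock: 30.08
ee_pos: [0.5481, -0.0107, 0.1032]
ee_rot: [180.0, -35.0, 3.4]
contact_force: [-0.3, 0.4, 0.3]
gripper_width: 0.001
gripper_force: 0.0
clock: 30.75
ee_pos: [0.59, -0.008, 0.1037]
ee_rot: [180.0, -34.9, 3.5]
contact_force: [-4.7, 0.2, 2.8]
gripper_width: -0.002
gripper_force: 2.1
now [ 0.59   -0.008   0.1037] [179.98 -34.94   3.47] clk 30.75 F [-4.7  0.2  2.8] w -0.002 gf 2.1
[ -6.5  20.8 110.7  22.5  15.   60. ]
scene [([0.712, -0.001, 0.072], 0.46), ([0.606, -0.007, 0.098], 0.78)]
side [([0.71, -0.001, 0.075], 0.59), ([0.607, -0.009, 0.096], 0.63)]
```

View pics/s5.png

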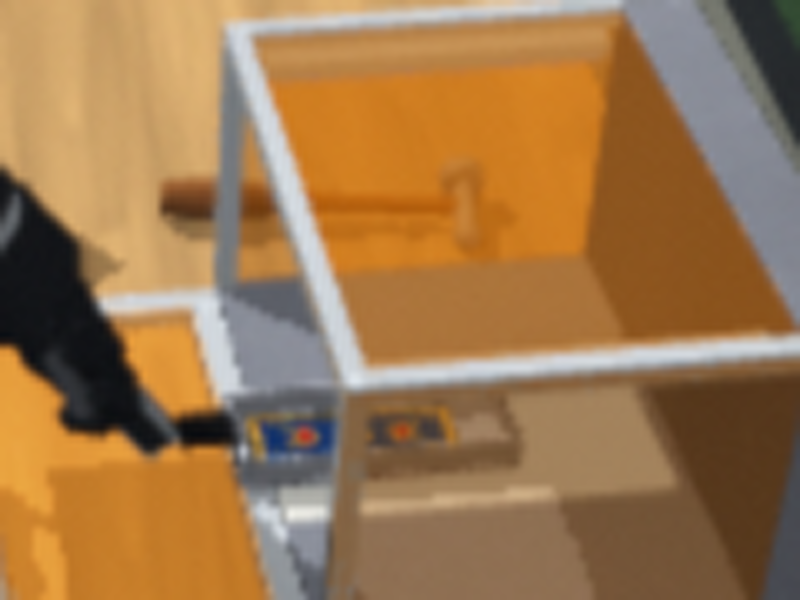

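The side view shows the tray nearly through the doorway on the white plate, with the fingertips on the handle end at (165,430) in the crop. About 60 mm remains.

```bash
python3 -m crank '[[0.008,0,0.006,0,0,0,1],[0.019,0,0.013,0,0,0,1],[0.03,0,0.021,0,0,0,1],[0.041,0,0.029,0,0,0,1],[0.052,0,0.036,0,0,0,1],[0.063,0,0.044,0,0,0,1],[0.074,0,0.052,0,0,0,1],[0.085,0,0.059,0,0,0,1]]'
python3 -m crank '[[0.011,0,0.008,0,0,0,1],[0.022,0,0.015,0,0,0,1],[0.033,0,0.023,0,0,0,1],[0.044,0,0.031,0,0,0,1],[0.055,0,0.038,0,0,0,1],[0.064,0,0.045,0,0,0,1],[0.07,0,0.049,0,0,0,1],[0.073,0,0.051,0,0,0,1]]'
python3 - <<'E'
from h import *
plan()
for n in ("scene","side"):
  x=read_camera(n); print(n,[(np.round(d['position'],3).tolist(),round(d['conf'],2)) for d in pinpoint("tray",x)+pinpoint("tray_tip",x)+pinpoint("sill",x) if d['position'][2]>.04])
E
```

```text
clock: 31.72
ee_pos: [0.6209, -0.0062, 0.1038]
ee_rot: [180.0, -35.0, 3.5]
contact_force: [-2.3, -0.0, -0.8]
gripper_width: -0.001
gripper_force: 0.9
clock: 32.38
ee_pos: [0.6475, -0.0046, 0.1038]
ee_rot: [180.0, -35.0, 3.5]
contact_force: [-2.3, -0.1, 1.2]
gripper_width: -0.003
gripper_force: 1.3
now [ 0.6475 -0.0046  0.1038] [179.97 -34.96   3.46] clk 32.38 F [-2.3 -0.1  1.2] w -0.003 gf 1.3
scene [([0.665, 0.0, 0.094], 0.37), ([0.651, -0.002, 0.075], 0.78)]
side [([0.664, -0.003, 0.093], 0.56), ([0.661, 0.002, 0.093], 0.41), ([0.653, -0.003, 0.073], 0.96)]
```

```bash
python3 -m crank '[[0.003,0,0.002,0,0,0,1],[0.006,0,0.004,0,0,0,1],[0.008,0,0.006,0,0,0,1],[0.01,0,0.007,0,0,0,1],[0.011,0,0.008,0,0,0,1],[0.011,0,0.008,0,0,0,1],[0.011,0,0.008,0,0,0,1],[0.011,0,0.008,0,0,0,1]]'
python3 -m crank '[[-0.03,0,-0.022,0,0,0,1],[-0.08,0,-0.06,0,0,0,1],[-0.14,0,-0.11,0,0,0,1],[-0.2,0,-0.2,0,0,0,1],[-0.25,0,-0.3,0,0,0,1],[-0.25,0,-0.4,0,0,0,1],[-0.25,0,-0.5,0,0,0,1],[-0.25,0,-0.5,0,0,0,1]]'
python3 - <<'E'
from h import *
import cv2
plan()
p=read_camera("scene");q=read_camera("side")
for x in (p,q):
  print([(n,np.round(d['position'],3).tolist(),round(d['conf'],2)) for n in ("tray","tray_tip","tray_handle","sill","flap_handle","vise","hammer","jar") for d in pinpoint(n,x) if d['conf']>.4])
cv2.imwrite("pics/f6.png",np.hstack([cv2.resize(p["image"][130:280,110:260],(400,400),interpolation=cv2.INTER_CUBIC),cv2.resize(q["image"][140:260,280:400],(400,400),interpolation=cv2.INTER_CUBIC)]))
E
```

```text
clock: 33.45
ee_pos: [0.6513, -0.0044, 0.1038]
ee_rot: [180.0, -35.0, 3.5]
contact_force: [-1.7, 0.4, 2.2]
gripper_width: -0.0
gripper_force: 1.2
clock: 34.12
ee_pos: [0.5036, -0.0135, 0.1882]
ee_rot: [179.9, -35.3, 3.5]
contact_force: [0.2, -0.2, 1.0]
gripper_width: -0.001
gripper_force: 0.0
now [ 0.5036 -0.0135  0.1882] [179.86 -35.31   3.51] clk 34.12 F [ 0.2 -0.2  1. ] w -0.001 gf 0.0
[('tray', [0.514, -0.52, -0.0], 0.91), ('tray', [0.47, -0.21, 0.003], 0.58), ('tray_tip', [0.49, -0.135, 0.016], 0.62), ('tray_tip', [0.67, -0.002, 0.094], 0.6), ('tray_tip', [0.611, -0.574, 0.019], 0.59), ('tray_handle', [0.597, -0.565, 0.022], 0.82), ('tray_handle', [0.486, -0.15, 0.017], 0.63), ('tray_handle', [0.684, -0.004, 0.09], 0.47), ('sill', [0.653, -0.005, 0.078], 0.92), ('hammer', [0.731, 0.322, 0.002], 0.85), ('jar', [0.699, -0.312, -0.003], 0.52)]
[('tray', [0.515, -0.525, -0.002], 0.9), ('tray', [0.471, -0.21, -0.005], 0.77), ('tray_tip', [0.492, -0.133, 0.014], 0.77), ('tray_tip', [0.608, -0.574, 0.018], 0.65), ('tray_tip', [0.667, -0.003, 0.092], 0.42), ('tray_handle', [0.594, -0.571, 0.022], 0.88), ('tray_handle', [0.49, -0.144, 0.012], 0.59), ('tray_handle', [0.687, -0.001, 0.095], 0.49), ('sill', [0.656, -0.005, 0.075], 0.67), ('flap_handle', [0.509, -0.015, 0.021], 0.63), ('vise', [0.461, 0.358, -0.005], 0.59), ('jar', [0.695, -0.311, -0.001], 0.53)]
```

View pics/f6.png

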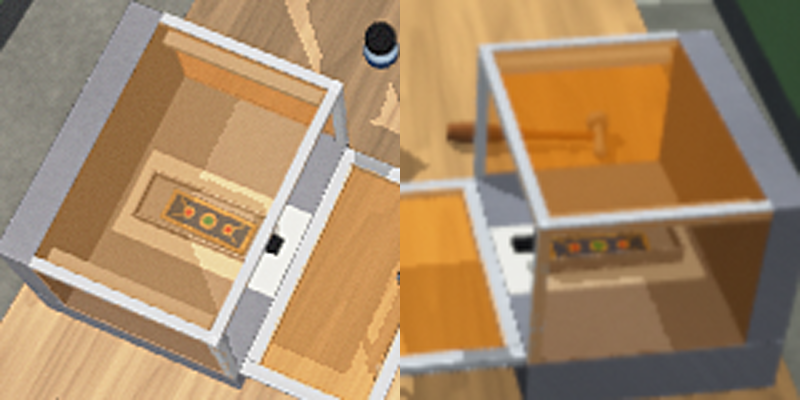

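The tray is fully inside on the white plate, straight and centred, with the handle end about 14 mm inside the doorway. The flap is flat, the bystanders have not moved and the gripper is clear.

```bash
python3 -m crank '[[0,0,0,0,0,0,1],[0,0,0,0,0,0,1],[0,0,0,0,0,0,1],[0,0,0,0,0,0,1],[0,0,0,0,0,0,1],[0,0,0,0,0,0,1],[0,0,0,0,0,0,1],[0,0,0,0,0,0,1]]'; python3 -c "
from station import *
print(sign_off())"
```

```text
clock: 35.68
ee_pos: [0.5041, -0.0132, 0.1837]
ee_rot: [180.0, -35.0, 3.5]
contact_force: [-0.0, -0.3, -0.2]
gripper_width: 0.0
gripper_force: 0.0
the job is handed in; nothing more can be done
None
```

Handed in at 35.7 s: the tray is on the white plate, handle end about 14 mm inside the doorway, and the flap is flat (pulled to about 57° by its bar, then pressed down on its inner face because the wrist ran into its singularity).

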